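# Dock the tasting tray past its spring catch

## Robot

A 6-joint arm with a two-finger parallel gripper is mounted at the origin on a cart in front of the work surface, level with it; the furniture and walls round the work are solid. World frame = base frame: x ahead of the robot, y to its left, z up, the work surface at z = 0. Lengths are in m, angles in rad, forces in N, time in s.
With the tool pointing down it reaches from about 0.35 to 0.725 m from the base axis. Payload 6 kg.
Tool frame: the origin (TCP) lies at the very end of the fingers, on their centre line; the grasp point (between the pads) lies bot.hold_point_z behind it (bot.hold_point_z is the distance from the TCP to the grasp point, in m); z points along the fingers, y is the line along which they close (so a half turn about z gives the same grasp; the last joint's range is limited). The gripper opens to 85 mm and grips with 20 to 120 N. Pads are 22 mm wide; open, the fingers measure 114 mm over their backs; the gripper's body (76 mm by 85 mm) begins 54 mm behind the grasp point. The pads swing forward as they close: fully open they stand 13 mm farther back than shut.
Start: joints at [-0.885, 0.04, 0.085, 0, -1.615, -0.334], TCP at [0.207, -0.563, 0.231] pointing down, gripper open.
Joint ranges: [-2.56, 2.56], [-1.29, 2.01], [-1.08, 1.49], [-3.29, 1.98], [-2.81, -0.18], [-2.99, 2.99]. Speed limits (rad/s): [2.57, 2.57, 3.01, 3.14, 3.14, 3.14].

## Interface

Orientations are given as a rotation vector (axis times angle).
In Python, from cell import bot gives the robot as it stands.
- The arm moves only by the tool drive_tool, never from a script. Its argument "plan" is a list of rows, each a list of 7 numbers: the turn, a rotation vector about the tool's x, y, z in rad, then the shift along the tool's x, y, z in cm, then the finger opening in cm, from 0 to 8.54. A call has 1 to 20 rows; each row is the pose to reach, as a shift and turn from the pose commanded when the call began, along the tool's axes at that moment; what a row does not reach only later rows make up. A row lasts 1/8 s, in which the tool goes at most 62.5 mm and 10.7 degrees, less where a joint would pass 70% of its speed; a pose out of reach is approached as far as the arm can. A call with a gripper value outside its range is refused whole. The fingers move at their own pace and stop on an object; "grip_force" is the grip in N (left out, the last holds). Time passes only in rows, so rows that repeat a pose let the fingers close. It gives the time, the measured TCP pose, the force, the opening and the grip force at its end, in the units of the state.
- bot.get_state(): the state, without advancing time (a new reading comes with each control period).
- bot.capture(name): name is "scene" or "top"; returns the picture (420x560x3 uint8, blue, green, red); there is no depth.
- bot.camera_params(name): a dict with "fx", "fy", "cx", "cy" (pixels), "R" (3x3) and "t" (3): a world point X has camera coordinates R X + t. Camera axes: x right, y down, z forward; pixel columns grow to the right and rows downward; lengths in m; the calibration is good to about 2 mm. A picture is of the moment at which its call begins. camera_params takes no time and is no camera call.
- bot.close_job(): hands the job in; it is judged then, once.
Trained networks look in the newest picture that a camera, given by its name, has taken for a name from the list of things; names that differ only in an ending like _2 or _b are one class to them, and where a whole thing is asked for, a point or a joint stands for the part that bears it (a point fixed in the world has none). Each returns a list of dicts, best first, with "score" (0 to 1); they miss things now and then, are a little off and sometimes report something else, mostly with a low value. They report only what shows in the picture. A call takes as long as a camera call.
- bot.search_frame(camera, query): "rect" ([left, top, right, bottom] in pixels, round what is visible of it).
The state is a dict: "clock": time; "q": joint angles; "joint_vel": joint speeds; "joint_torque": joint torques, N m; "position": TCP position; "tool_rot": TCP orientation; "force": force on the tool from outside, world axes, zero at the start; "torque": the same for the moment, N m; "width": finger opening in m; "grip_force": force on a finger pad.
Only numpy, scipy, OpenCV 4.12 (cv2) and the standard library are available. Lean on these libraries where they do the work, as an engineer would, in place of code of your own. Each camera call takes 0.05 s, during which the arm holds its last target. There are 200 camera calls.

## Task

Slide the small white praline tray fully home against the end stop of its wooden dock: with the fingertips press the steel spring catch plate right down behind the tray, keep it held down while pushing the tray over the two catch pins, then let go and move clear so that the pins spring up behind the tray and lock it in. Only press and push: lift nothing, keep both chocolates in the tray, and leave everything else on the table where it stands.

Things in the scene. Friction and masses are not known exactly. Their poses are not given: they have to be found in the camera images.
- dock: Wooden dock fixed to the table, an open channel 260 mm long, 114 mm wide, from x = -156 to +104 mm. Origin: on the table, below the midpoint between the two catch pins; x along the channel, the way the tray slides in (roughly away from the robot), y left, z up. Low sill at the back end, x -156 to -150 mm, 18 mm high. Rails with lips 38 mm high along both sides, 86 mm clear between the lips.
- dock_stop (a point): Middle of the end stop's face, at dock x = +92 mm, 32 mm above the table (the stop is 42 mm high). The tray runs towards it on two ledges whose tops are 26 mm above the table; the rail lips (underside 34 mm high) hold down the tray's side flanges with 2 mm of play, so the tray cannot come out upward.
- catch (a joint): Travel (m) of the steel catch plate: 0 = sprung up (rest), 0.010 = fully down. The spring takes about 3 N at the start, 7 N fully down, and returns the plate by itself. Flat plate 166 x 74 mm in the middle of the channel, dock x -150 to +16 mm, running on under the tray; top 22 mm above the table at rest, 12 mm fully down. It goes straight down wherever it is pressed.
- catch_pins (a point): Midpoint between the tops of the two 8 mm dark pins on the catch plate, at dock x = 0, y = +32 and -32 mm (56 mm clear between them). At rest their tops are 32.5 mm above the table, 6.5 mm above the ledges: they block the tray until the plate is pressed down by more than 6.5 mm, and would push up on its underside if the plate were let go while it is over them.
- catch_pad (a point): Middle of the ribbed part of the catch plate, on its top face, at dock x = -130 mm, y = 0; uncovered behind the tray at the start. Moves with the plate. The plate may be pressed anywhere between the tray and x = -150 mm, and a fingertip may slide along it, on between the pins, while pressing it and pushing the tray.
- tray: Loose white tray, about 0.3 kg, 24 mm high. Origin: centre of its underside; axes as the dock's. Bottom 80 mm long (x), 96 wide, 6 thick; walls 4 mm thick, 82 mm wide over the side walls, end walls flush with the bottom's ends. Its origin starts at dock x = -62 to -48 mm, is blocked by raised pins at -44, is past them at +44 and home against the end stop at +52 mm.
- tray_back (a point): Middle of the outer face of the tray's back wall (the end nearer the ribbed pad), 14 mm above the tray's underside: the face to push on.
- chocolate_2: Dark domed chocolate with a nut on top, 34 x 34 x 29 mm, loose in the left half (+y) of the tray. Origin: centre of its underside.
- chocolate_10: Dark domed chocolate with a nut on top, 32 x 32 x 27 mm, loose in the right half of the tray. Origin: centre of its underside.
- date_stamp: Bystander: wooden stamp, 30 x 50 x 68 mm, upright; origin centre of underside.
- gift_cube: Bystander: wrapped purple box with gold ribbon, 64 x 64 x 56 mm; origin centre of underside.
- cocoa_tin: Bystander: round green tin with a brown lid, diameter 68, height 91 mm; origin centre of underside.
- pencil: Bystander: red pencil lying, 136 mm long, 8 mm thick; origin centre of underside.
- scoop: Bystander: wooden-looking scoop, 177 x 52 x 27 mm; origin centre of underside.
- chocolate_7: Bystander: flat milk chocolate with green nuts, 44 x 60 x 13 mm; origin centre of underside.
- tape_roll: Bystander: roll of tape lying flat, diameter 77, height 19 mm; origin centre of underside.

How it is judged:
On the way, in this order (a step that is already met when the one before it is completed fails the run):
1. the catch plate is pressed down (7 mm or more of its 10) while the tray is still behind the pins (value of joint catch above 0.007 m and x of tray in the frame of dock below -0.04 m), for 0.1 s.
2. the tray slides over the pins with the plate held down (value of joint catch above 0.007 m and x of tray in the frame of dock between -0.03 and 0.036 m), for 0.2 s.
At the end, for the whole second after the job is handed in: The tray is within 4 mm of the end stop, flat on its ledges and at rest, the catch plate is back up (within 1.5 mm of rest) with its pins behind the tray, and both chocolates lie in the tray (x of tray in the frame of dock above 0.048 m and z of tray in the frame of dock below 0.029 m and value of joint catch below 0.0015 m and linear speed of tray below 0.01 m/s and z of chocolate_2 in the frame of tray between -0.005 and 0.02 m and horizontal distance between each of chocolate_2, chocolate_10 and tray below 0.04 m and z of chocolate_10 in the frame of tray between -0.005 and 0.02 m); the robot touches nothing.
It fails at once if the catch plate is let up while the tray is over the pins (x of tray in the frame of dock between -0.036 and 0.036 m and value of joint catch below 0.006 m).
It fails at once if the tray is lifted or tipped (8 mm above the ledges, or 0.2 rad) (z of tray in the frame of dock above 0.034 m or angle between tray's own z axis and vertical above 0.2 rad).
It fails at once if a chocolate is lifted or knocked out of the tray (not (z of chocolate_2 in the frame of tray between -0.005 and 0.02 m and horizontal distance between each of chocolate_2, chocolate_10 and tray below 0.04 m and z of chocolate_10 in the frame of tray between -0.005 and 0.02 m)).
It fails at once if a bystander is moved more than 15 mm (distance of any of date_stamp, gift_cube, cocoa_tin, pencil, scoop, chocolate_7, tape_roll from where it was at the start of the episode above 0.015 m).
It also fails if it takes over 43 s, if anything falls off the work surface, if the arm or the gripper's body presses on something with over 40 N, if the wrist force passes 120 N, or if a joint passes its speed limit or range.

## Working session

There is one attempt and no reset: what is moved stays moved. The work goes in short steps, Python scripts to look and compute and a tool call to move; the robot and the scene stay as the last step left them, time stands still between calls to the robot, and variables do not carry over. Pictures are saved under pics/ and viewed, at most 10 in all, crops included, and the job is handed in when it is done.

Besides the shell and the picture viewer there is one more tool, called after ">>>" by a JSON object that holds its "method" and its "body". drive_tool: Moves the arm, as the interface text tells. Its arguments: {"type":"object","properties":{"plan":{"type":"array","items":{"type":"array","items":{"type":"number"}}},"grip_force":{"type":"number"}},"required":["plan"]}

```bash
mkdir -p pics
python3 - <<'E'
from cell import bot
import cv2,numpy as np
s=bot.get_state();print(s['clock'],s['position'],s['tool_rot'],s['width'],bot.hold_point_z)
for c in('scene','top'):
    im=bot.capture(c);cv2.imwrite(f'pics/{c}0.png',im)
    p=bot.camera_params(c);print(c,{k:np.round(v,4).tolist() for k,v in p.items()})
    for q in('dock','catch_pins','catch_pad','tray','chocolate_2','catch'):
        r=bot.search_frame(c,q);print(q,[(np.round(d['rect']).tolist(),round(d['score'],2)) for d in r[:3]])
E
```

```text
0.0 [ 0.20671503 -0.56291485  0.23024771] [ 5.49668046e-01 -3.09267832e+00 -2.76213117e-03] 0.08508101859920203 0.0187
scene {'fx': 387.3447, 'fy': 387.3447, 'cx': 277.1824, 'cy': 213.7973, 'R': [[-0.5894, -0.8077, 0.0162], [-0.5746, 0.4051, -0.7111], [0.5678, -0.4284, -0.7029]], 't': [0.4148, 0.3117, 1.0144]}
dock [([241.0, 178.0, 310.0, 237.0], 0.58), ([277.0, 215.0, 303.0, 231.0], 0.25)]
catch_pins [([143.0, 293.0, 164.0, 317.0], 0.58), ([278.0, 215.0, 300.0, 234.0], 0.56)]
catch_pad []
tray [([261.0, 196.0, 298.0, 222.0], 0.96)]
chocolate_2 [([268.0, 203.0, 276.0, 216.0], 0.56), ([164.0, 317.0, 185.0, 338.0], 0.55), ([143.0, 296.0, 162.0, 314.0], 0.38)]
catch [([275.0, 216.0, 303.0, 237.0], 0.91), ([200.0, 297.0, 227.0, 320.0], 0.47)]
top {'fx': 498.7896, 'fy': 498.7896, 'cx': 282.2917, 'cy': 214.0054, 'R': [[-0.0669, -0.9978, 0.0003], [-0.9766, 0.0655, -0.2051], [0.2046, -0.014, -0.9787]], 't': [0.1309, 0.5589, 1.6247]}
dock [([268.0, 161.0, 303.0, 242.0], 0.64), ([274.0, 198.0, 281.0, 210.0], 0.29)]
catch_pins [([274.0, 193.0, 299.0, 237.0], 0.74), ([197.0, 240.0, 222.0, 262.0], 0.47)]
catch_pad [([274.0, 192.0, 298.0, 239.0], 0.84), ([161.0, 244.0, 186.0, 262.0], 0.69)]
tray [([273.0, 196.0, 300.0, 222.0], 0.62)]
chocolate_2 [([141.0, 267.0, 159.0, 276.0], 0.63), ([138.0, 240.0, 154.0, 249.0], 0.53)]
catch [([273.0, 185.0, 300.0, 238.0], 0.56), ([142.0, 265.0, 158.0, 276.0], 0.36)]
```

Run:
```python
import cv2
a=cv2.imread('pics/top0.png')[150:250,245:330];cv2.imwrite('pics/topc.png',cv2.resize(a,None,fx=6,fy=6,interpolation=2))
a=cv2.imread('pics/scene0.png')[165:245,230:320];cv2.imwrite('pics/scenec.png',cv2.resize(a,None,fx=7,fy=7,interpolation=2))
```

```text
(no output)
```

View pics/topc.png

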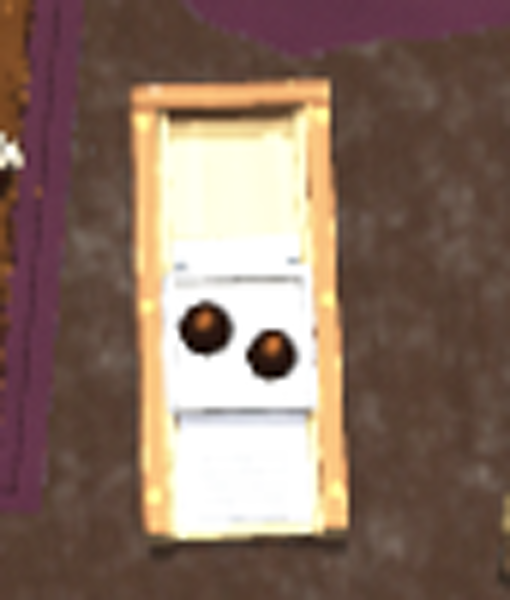

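View pics/scenec.png

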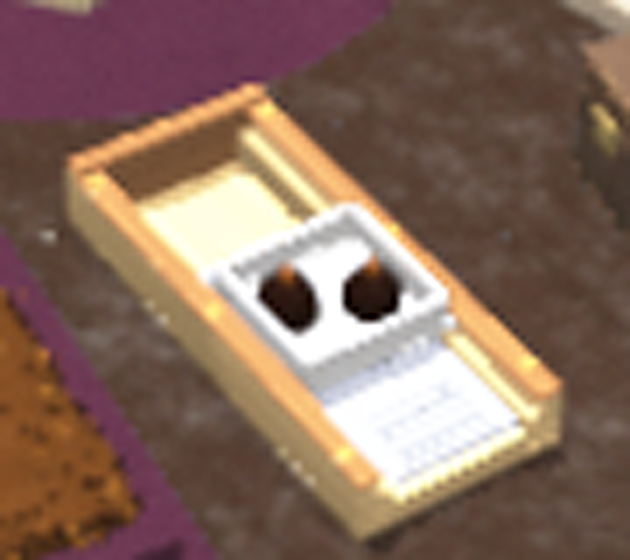

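View pics/top0.png

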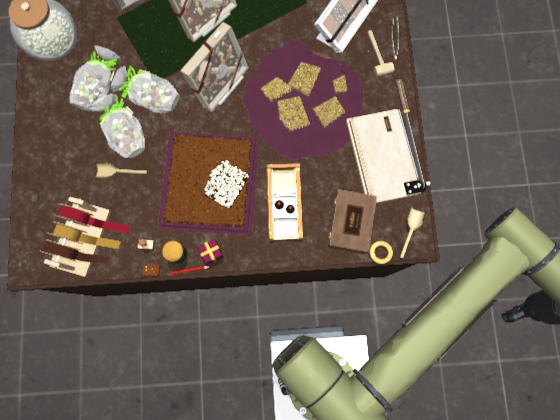

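The crops show the dock with the tray about mid-channel; the stop corners are at crop (133,85) and (330,80), the near rail ends at (148,530) and (348,528). In the scene view the stop corners are at (68,160) and (265,85), and the near right rail end is at (562,385). I'll fit the pose next.

```bash
cat > h.py <<'E'
import numpy as np,cv2
from cell import bot
from scipy.spatial.transform import Rotation as Ro
from scipy.optimize import least_squares
def proj(c,X):
    p=bot.camera_params(c);x=np.asarray(X)@np.array(p['R']).T+np.array(p['t'])
    return np.c_[p['fx']*x[:,0]/x[:,2]+p['cx'],p['fy']*x[:,1]/x[:,2]+p['cy']]
def w(th,D): # dock mm -> world
    D=np.asarray(D,float)/1000;c,s=np.cos(th[2]),np.sin(th[2])
    return np.c_[th[0]+c*D[:,0]-s*D[:,1],th[1]+s*D[:,0]+c*D[:,1],D[:,2]]
E
python3 - <<'E'
from h import *
top=[((104,57,42),(133,85)),((104,-57,42),(330,80)),((-156,57,38),(148,530)),((-156,-57,38),(348,528))]
sc=[((104,57,42),(68,160)),((104,-57,42),(265,85)),((-156,-57,38),(562,385)),((-156,-57,0),(557,430)),((-156,57,0),(362,540))]
o=lambda L,k,dx,dy:(np.array([a for a,_ in L]),(np.array([b for _,b in L])+.5)/k-.5+[dx,dy])
T=o(top,6,245,150);S=o(sc,7,230,165)
def f(th,which=3):
    r=[]
    if which&1:r.append((proj('top',w(th,T[0]))-T[1]).ravel())
    if which&2:r.append((proj('scene',w(th,S[0]))-S[1]).ravel())
    return np.concatenate(r)
for k in(1,2,3):
    q=least_squares(f,[.5,0,0],args=(k,));print(k,q.x.round(4),q.fun.round(1))
th=q.x;np.save('th.npy',th)
# tray from top: back wall bottom/top edge etc
P=w(th,[(-156,0,12),(-130,0,22),(-130,0,12),(0,0,12),(10,0,12)]);print(P.round(4),np.hypot(P[:,0],P[:,1]).round(3))
# overlay
im=cv2.imread('pics/top0.png')[150:250,245:330];A=cv2.resize(im,None,fx=6,fy=6,interpolation=2)
im=cv2.imread('pics/scene0.png')[165:245,230:320];B=cv2.resize(im,None,fx=7,fy=7,interpolation=2)
def dr(img,c,k,dx,dy,L,col):
    p=((proj(c,w(th,L))-[dx,dy]+.5)*k-.5).round().astype(int);cv2.polylines(img,[p],True,col,1)
for img,a in((A,('top',6,245,150)),(B,('scene',7,230,165))):
    bx=lambda x0,x1,y,z:[(x0,y,z),(x1,y,z),(x1,-y,z),(x0,-y,z)]
    dr(img,*a,bx(-156,104,57,38),(0,0,255));dr(img,*a,bx(-156,104,43,38),(0,255,0));dr(img,*a,bx(-156,92,57,42),(255,0,0))
    for t in(-62,-48):dr(img,*a,bx(t-40,t+40,41,50),(255,0,255) if t<-50 else (0,160,160))
cv2.imwrite('pics/ov.png',np.hstack([cv2.resize(A,(410,480)),cv2.resize(B,(390,480))]))
st=bot.get_state();print(Ro.from_rotvec(st['tool_rot']).as_matrix().round(3))
E
```

```text
1 [ 0.6445  0.0812 -0.0344] [ 0.2  0.3  0.1  0.1 -0.3  0.2  0.1 -0.6]
2 [ 0.6419  0.0795 -0.0351] [-0.1 -0.6 -0.8 -1.1  0.6 -0.2  0.4  1.4 -0.2  0. ]
3 [ 0.6431  0.0802 -0.0343] [ 0.5  0.7  0.4  0.5  0.   0.6  0.4 -0.2 -0.5 -0.7 -1.2 -1.2  0.2 -0.4
  0.1  1.3 -0.5 -0.1]
[[0.4872 0.0855 0.012 ]
 [0.5132 0.0846 0.022 ]
 [0.5132 0.0846 0.012 ]
 [0.6431 0.0802 0.012 ]
 [0.6531 0.0798 0.012 ]] [0.495 0.52  0.52  0.648 0.658]
[[-0.939 -0.345 -0.   ]
 [-0.345  0.939  0.   ]
 [ 0.     0.    -1.   ]]
```

View pics/ov.png

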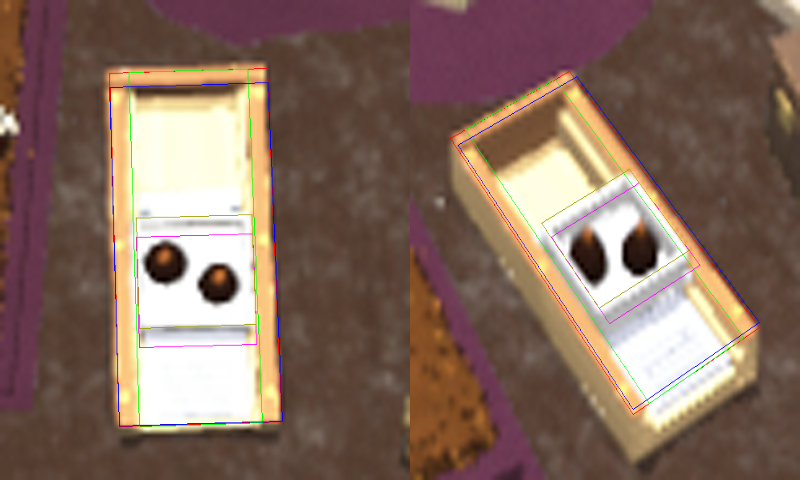

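The overlay fits the dock to about 1 px, and the tray sits near x = -52. I'll move above the pad with the fingers closed.

>>> {"method": "drive_tool", "body": {"plan": [[0,0,0.1,-10,9.7,0,0],[0,0,0.2,-20,19.4,0,0],[0,0,0.3,-30,29.1,0,0],[0,0,0.387,-40,38.8,0,0],[0,0,0.387,-51.6,50,0,0],[0,0,0.387,-51.6,50,0,0],[0,0,0.387,-51.6,50,0,0],[0,0,0.387,-51.6,50,0,0],[0,0,0.387,-51.6,50,0,0],[0,0,0.387,-51.6,50,0,0],[0,0,0.387,-51.6,50,0,0],[0,0,0.387,-51.6,50,0,0],[0,0,0.387,-51.6,50,0,0],[0,0,0.387,-51.6,50,0,0],[0,0,0.387,-51.6,50,5,0],[0,0,0.387,-51.6,50,10,0],[0,0,0.387,-51.6,50,13,0],[0,0,0.387,-51.6,50,13,0],[0,0,0.387,-51.6,50,13,0]]}}

```text
clock: 3.08
position: [0.5197, 0.0836, 0.1036]
tool_rot: [0.056, 3.138, 0.001]
force: [-0.2, -0.0, -0.4]
width: -0.0002
grip_force: 0.0
```

Run:
```python
from h import *
th=np.load('th.npy');s=bot.get_state();P=s['position'];c,sn=np.cos(th[2]),np.sin(th[2]);d=P[:2]-th[:2]
print(s['clock'],P,'dock mm',(c*d[0]+sn*d[1])*1e3,(-sn*d[0]+c*d[1])*1e3,s['force'].round(1) if hasattr(s['force'],'round') else s['force'])
print(Ro.from_rotvec(s['tool_rot']).as_matrix().round(3),s['width'])
for n in('top','scene'):
    im=bot.capture(n);u=proj(n,[P])[0];print(n,u)
    x,y=(int(v) for v in u);a=im[max(0,y-50):y+40,max(0,x-50):x+50];cv2.imwrite(f'pics/{n}1.png',cv2.resize(a,None,fx=4,fy=4,interpolation=2))
a,b=[cv2.resize(cv2.imread(f'pics/{n}1.png'),(400,360)) for n in('top','scene')];cv2.imwrite('pics/v1.png',np.hstack([a,b]))
```

```text
3.075 [0.51973873 0.08355783 0.10357696] dock mm -123.45445387943377 -0.834314466469822 [-0.2 -0.  -0.4]
[[-0.999  0.036  0.003]
 [ 0.036  0.999  0.001]
 [-0.003  0.001 -1.   ]] -0.0002282840138028184
top [286.21763125 224.89413304]
scene [290.91979451 205.17215908]
```

View pics/v1.png

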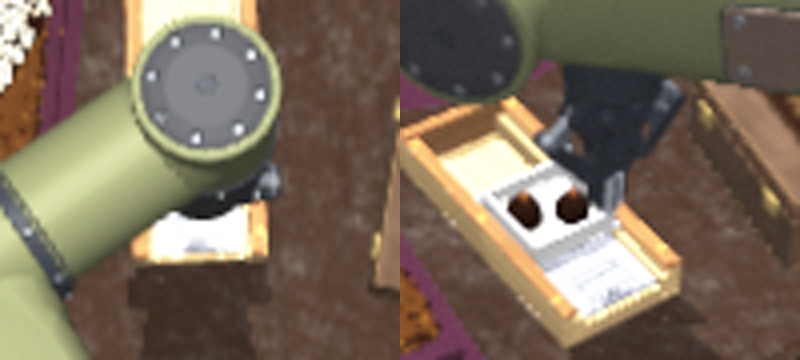

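The picture shows the fingertips over the ribbed pad behind the tray, clear of both rails. Descending now.

>>> {"method": "drive_tool", "body": {"plan": [[0,0,0,0,0,3,0],[0,0,0,0,0,6,0],[0,0,0,0,0,7,0],[0,0,0,0,0,7.8,0],[0,0,0,0,0,8.2,0],[0,0,0,0,0,8.6,0],[0,0,0,0,0,8.8,0],[0,0,0,0,0,8.8,0],[0,0,0,0,0,8.8,0]]}}

```text
clock: 4.3
position: [0.5194, 0.0842, 0.0143]
tool_rot: [0.055, 3.14, 0.001]
force: [-2.8, 0.1, 5.4]
width: -0.0
grip_force: 2.8
```

>>> {"method": "drive_tool", "body": {"plan": [[0,0,0,0,0,0.15,0],[0,0,0,0,0,0.3,0],[0,0,0,0,0,0.4,0],[0,0,0,0,0,0.4,0]]}}

```text
clock: 4.8
position: [0.5195, 0.0842, 0.0117]
tool_rot: [0.054, 3.139, 0.0]
force: [-7.6, 0.4, 13.6]
width: 0.0001
grip_force: 7.0
```

>>> {"method": "drive_tool", "body": {"plan": [[0,0,0,-0.4,0,0,0],[0,0,0,-0.8,0,0,0],[0,0,0,-1.2,0,0,0],[0,0,0,-1.6,0,0,0],[0,0,0,-2.0,0,0,0],[0,0,0,-2.4,0,0,0],[0,0,0,-2.8,0,0,0],[0,0,0,-3.2,0,0,0],[0,0,0,-3.6,0,0.02,0],[0,0,0,-4,0,0.02,0],[0,0,0,-4.4,0,0.02,0],[0,0,0,-4.8,0,0.02,0],[0,0,0,-5.2,0,0.02,0],[0,0,0,-5.6,0,0.03,0],[0,0,0,-6,0,0.03,0]]}}

```text
clock: 6.68
position: [0.5773, 0.0816, 0.0118]
tool_rot: [-0.054, -3.138, 0.002]
force: [-20.7, 0.3, 22.9]
width: 0.0002
grip_force: 12.9
```

>>> {"method": "drive_tool", "body": {"plan": [[0,0,0,-0.4,0,-0.02,0],[0,0,0,-0.8,0,-0.03,0],[0,0,0,-1.2,0,-0.03,0],[0,0,0,-1.6,0,-0.03,0],[0,0,0,-2.0,0,-0.03,0],[0,0,0,-2.4,0,-0.03,0],[0,0,0,-2.8,0,-0.03,0],[0,0,0,-3.2,0,-0.03,0],[0,0,0,-3.6,0,-0.02,0],[0,0,0,-4,0,-0.02,0],[0,0,0,-4.4,0,-0.02,0],[0,0,0,-4.8,0,-0.02,0],[0,0,0,-5.2,0,-0.02,0],[0,0,0,-5.2,0,-0.02,0]]}}

```text
clock: 8.43
position: [0.6299, 0.0797, 0.012]
tool_rot: [-0.054, -3.139, 0.002]
force: [-14.7, 0.5, 17.9]
width: -0.0002
grip_force: 9.7
```

Run:
```python
from h import *
th=np.load('th.npy');s=bot.get_state();P=s['position'];c,sn=np.cos(th[2]),np.sin(th[2]);d=P[:2]-th[:2]
print('dock mm',(c*d[0]+sn*d[1])*1e3,(-sn*d[0]+c*d[1])*1e3)
im=bot.capture('scene');cv2.imwrite('pics/v2.png',cv2.resize(im[150:250,220:330],None,fx=6,fy=6,interpolation=2))
```

```text
dock mm -13.225098746523136 -0.9203983537143124
```

View pics/v2.png

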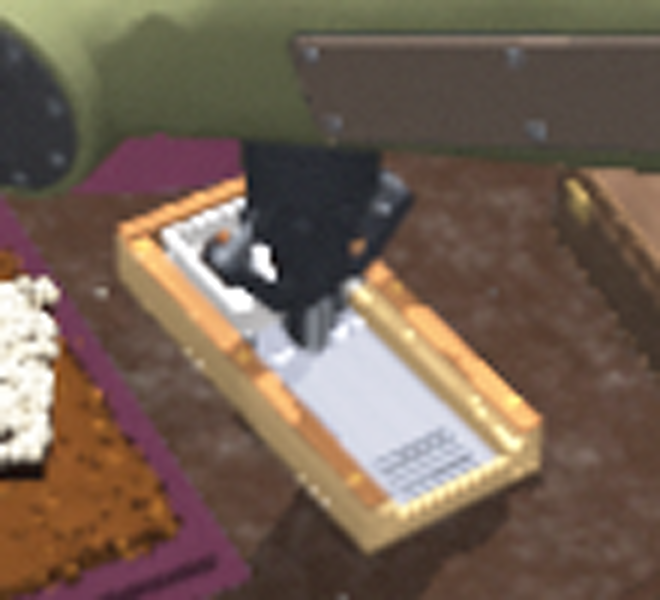

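The tray is nearly home, the plate is down, and the fingertips are between the pins. Pushing the last part slowly.

>>> {"method": "drive_tool", "body": {"plan": [[0,0,0,-0.2,0,0,0],[0,0,0,-0.4,0,0,0],[0,0,0,-0.6,0,0,0],[0,0,0,-0.8,0,0,0],[0,0,0,-1.0,0,0,0],[0,0,0,-1.1,0,0,0],[0,0,0,-1.1,0,0,0]]}}

```text
clock: 9.35
position: [0.6399, 0.0794, 0.012]
tool_rot: [-0.054, -3.137, 0.002]
force: [-19.0, -0.3, 20.2]
width: 0.0001
grip_force: 10.7
```

>>> {"method": "drive_tool", "body": {"plan": [[0,0,0,-0.1,0,0,0],[0,0,0,-0.2,0,0,0],[0,0,0,-0.3,0,0,0],[0,0,0,-0.3,0,0,0]]}}

```text
clock: 9.85
position: [0.6431, 0.0793, 0.012]
tool_rot: [-0.054, -3.138, 0.002]
force: [-17.4, 0.9, 19.7]
width: 0.0
grip_force: 10.6
```

>>> {"method": "drive_tool", "body": {"plan": [[0,0,0,-0.1,0,0,0],[0,0,0,-0.2,0,0,0],[0,0,0,-0.2,0,0,0]]}}

```text
clock: 10.22
position: [0.6446, 0.0792, 0.012]
tool_rot: [-0.054, -3.137, 0.002]
force: [-21.3, 0.6, 20.8]
width: -0.0002
grip_force: 13.4
```

>>> {"method": "drive_tool", "body": {"plan": [[0,0,0,-0.1,0,0,0],[0,0,0,-0.2,0,0,0],[0,0,0,-0.2,0,0,0]]}}

```text
clock: 10.6
position: [0.6446, 0.0792, 0.012]
tool_rot: [-0.054, -3.132, 0.003]
force: [-31.2, 1.7, 27.4]
width: 0.0
grip_force: 19.8
```

Contact: the position has stalled and the force is up. Back off a little, then lift clear.

>>> {"method": "drive_tool", "body": {"plan": [[0,0,0,0.3,0,0,0],[0,0,0,0.6,0,0,0],[0,0,0,0.9,0,0,0],[0,0,0,0.9,0,0,0],[0,0,0,0.9,0,-0.5,0],[0,0,0,0.9,0,-1,0],[0,0,0,0.9,0,-2,0],[0,0,0,0.9,0,-5,0],[0,0,0,0.9,0,-10,0],[0,0,0,0.9,0,-15,0],[0,0,0,-4,-10,-18,0],[0,0,0,5,-16,-18,0],[0,0,0,10,-22,-18,0],[0,0,0,10,-28,-18,0],[0,0,0,10,-28,-18,0],[0,0,0,10,-28,-18,0]]}}

```text
clock: 12.6
position: [0.5369, -0.1996, 0.1891]
tool_rot: [-0.062, -3.14, -0.001]
force: [0.4, 0.8, 0.1]
width: 0.0
grip_force: 0.0
```

Run:
```python
from h import *
a=bot.capture('scene')[165:245,230:320];b=bot.capture('top')[150:250,245:330]
th=np.load('th.npy')
A=cv2.resize(b,None,fx=6,fy=6,interpolation=2);B=cv2.resize(a,None,fx=6,fy=6,interpolation=2)
for img,c,dx,dy in((A,'top',245,150),(B,'scene',230,165)):
    p=((proj(c,w(th,[(12,41,50),(92,41,50),(92,-41,50),(12,-41,50)]))-[dx,dy]+.5)*6).astype(int);cv2.polylines(img,[p],True,(255,0,255),1)
cv2.imwrite('pics/v3.png',np.hstack([cv2.resize(A,(410,480)),cv2.resize(B,(390,347)) if 0 else cv2.copyMakeBorder(cv2.resize(B,(390,347)),0,133,0,0,0)]))
print(bot.get_state()['force'])
```

```text
[ 0.22820348  0.41233306 -0.50624997]
```

View pics/v3.png

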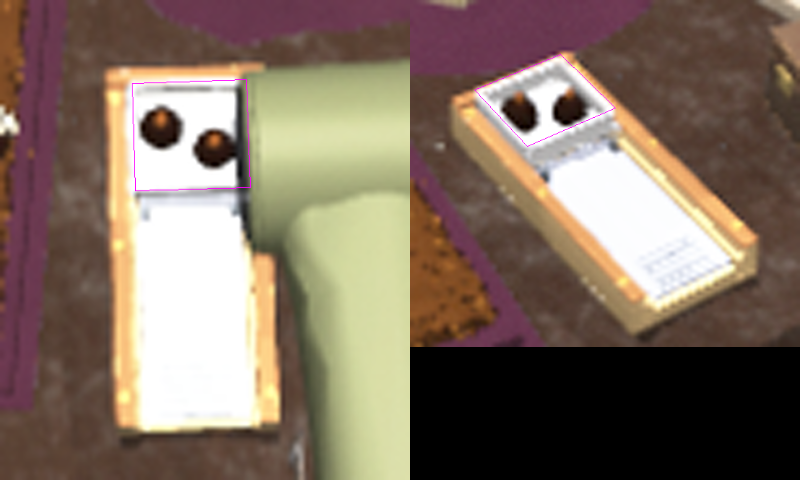

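The tray matches its predicted home outline, the pins are up behind it, and both chocolates are in it. Handing in.

```bash
python3 -c "
from cell import bot
print(bot.close_job())"
```

```text
the job is handed in; nothing more can be done
None
```

The tray is home against the end stop with the pins up behind it, both chocolates are still in it and the arm is clear; I handed the job in after about 13 s of the 43 s, and no verdict came back.

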